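# Clip the parts tray to the bench snap hook

### The arm

A 6-joint arm with a two-finger parallel gripper is mounted at the origin on the work surface. World frame = base frame: x ahead of the robot, y to its left, z up, the work surface at z = 0. Lengths are in m, angles in rad, forces in N, time in s.
With the tool pointing down it reaches from about 0.35 to 0.875 m from the base axis. Payload 15.5 kg.
Tool frame: the origin (TCP) lies midway between the tips of the shut fingers; the grasp point (between the pads) lies 19 mm behind it; z points along the fingers, y is the line along which they close (so a half turn about z gives the same grasp; the last joint's range is limited). The gripper opens to 85 mm and grips with 20 to 120 N. Pads are 22 mm wide; open, the fingers measure 114 mm over their backs; the gripper's body (76 mm by 85 mm) begins 54 mm behind the grasp point. The pads swing forward as they close: fully open they stand 13 mm farther back than shut.
Start: joints at [1.065, 0.494, 1.345, -0, 1.302, -0.096], TCP at [0.25, 0.573, 0.231] pointing down, gripper open.
Joint ranges: [-2.91, 2.91], [-0.82, 2.16], [0.22, 2.67], [-1.22, 4.37], [0.12, 2.79], [-3.08, 3.08]. Speed limits (rad/s): [1.89, 1.89, 2.57, 3.01, 3.01, 3.01].

### API

Orientations are given as a unit quaternion [x, y, z, w].
In Python, from workcell import r, viewer gives the robot as it stands.
- The arm moves only by the shell command python3 -m inch 'ROWS' [OPENING] [FORCE]. ROWS is JSON, one flat list of numbers, 6 for each row, row after row: the shift along the tool's x, y, z in cm, then the turn, a rotation vector about the tool's x, y, z in rad. In form: [tx, ty, tz, wx, wy, wz, tx, ty, tz, wx, wy, wz, ...]. A call has 1 to 8 rows; each row shifts and turns the commanded pose from where the row before left it, along the tool's axes as they then stand; what a row does not reach is not made up. A row lasts 1/8 s, in which the tool goes at most 62.5 mm and 10.7 degrees, less where a joint would pass 70% of its speed; a pose out of reach is approached as far as the arm can. A call with a gripper value outside its range is refused whole. OPENING is the finger opening in cm, from 0 to 8.54, set as the call begins (- or left out, the last holds). The fingers move at their own pace and stop on an object; FORCE is the grip in N (left out, the last holds). Time passes only in rows, so rows that do not move let the fingers close. It gives the time, the measured TCP pose, the force, the opening and the grip force at its end, in the units of the state.
- r.observe(): the state, without advancing time (a new reading comes with each control period).
- viewer.snapshot(name): name is "side" or "top"; returns (picture, depth): 384x512x3 uint8, red, green, blue; 384x512 float32, m along the optical axis (not along the pixel's ray), 0 where there is no reading.
- viewer.calibration(name): a dict with "K" (3x3 intrinsics, pixels), "k1" (the pictures are not rectified: a ray, as slopes to the right and down, at radius r is drawn at 1 + k1 r^2 times it, then the intrinsics apply), "position" and "attitude" of the camera in the world. Camera axes: x right, y down, z forward; pixel columns grow to the right and rows downward; lengths in m; the calibration is good to about 2 mm. A picture is of the moment at which its call begins. calibration takes no time and is no camera call.
- r.hand_in(): hands the job in; it is judged then, once.
The state is a dict: "clock": time; "joint_pos": joint angles; "joint_vel": joint speeds; "effort": joint torques, N m; "tcp_pos": TCP position; "tool_rot": TCP orientation; "ft_force": force on the tool from outside, world axes, zero at the start; "wrist_torque": the same for the moment, N m; "width": opening from 0.0 (shut) to 1.0 (fully open); "gripper_force": force on a finger pad.
Only numpy, scipy, OpenCV 4.12 (cv2) and the standard library are available. Lean on these libraries where they do the work, as an engineer would, in place of code of your own. Each camera call takes 0.05 s, during which the arm holds its last target. There are 200 camera calls.

### The job

Tether the steel parts tray to the snap hook on the bench: slide it along the bench without lifting or tipping it, and push its upright eye against the hook's sprung gate until the eye's front bar is inside and the gate has snapped shut behind it. Then prove the catch by gently drawing the tray back until the eye pulls on the shut gate, and leave it standing there against the gate. Do not ram the hook, and leave the jar, the spray can and the sprocket near them where they are.

Things in the scene. Friction and masses are not known exactly. Their poses are not given: they have to be found in the camera images.
- tray: Empty open steel tray, loose, 0.5 to 1 kg: 130 mm long (its x) x 140 mm wide (its y), walls 32 mm high, 4 mm thick, floor 4 mm. Origin: centre of its underside; +x to its front, z up. From the middle of the front wall stands a closed upright eye of 10 mm round bar, in the plane y = 0; bar axes: rear leg x = 60, front leg (the one to go inside the hook) x = 125, lower bar z = 16, upper bar z = 60 mm.
- eye (a point): Point on the axis of the eye's front leg, at tray x = 125 mm, y = 0, z = 38 mm: the height of the hook's bar. Axes as the tray's.
- hook: Large steel snap hook of 14 mm bar, lying level 38 mm above the bench (bar axis), rigidly fixed; nothing of it is over 48 mm high. Origin: on the bench below the gate, on the entry line for the eye's front leg; +x inward from gate to back, +y along the gate to the nose. Inner face of the back at x = 54 mm; the bowl past the nose reaches y = 35 mm inside.
- nose (a point): Centre of the nose's rounded end (14 mm across), at hook x = 0, y = 18, z = 38 mm; axes as the hook's. A leg entering along +x at y between -6 and +4 mm clears it, slips past the gate's free end when its axis is 38 to 47 mm inside (x), and can go on to 49 mm. Drawn back on to the shut gate its axis is at x = 9 mm.
- post (a point): Top of the hook's anchor post (26 mm across), at hook x = 40, y = -85 mm, 44 mm high; it stands on a bolted plate 70 mm square, 6 mm thick, that reaches from x = 10 to 80 mm. Axes as the hook's.
- gate (a joint): Sprung gate: an 8 mm bar from a vertical hinge pin at hook x = 0, y = -51 mm to its free end at y = 13 mm. 0 = shut, grows to 1.2 rad as it swings inward; it cannot swing outward; a spring always shuts it. On the entry line it takes about 2 N to start and 4 N when wide open, besides the tray's friction on the bench.
- spray: Bystander: red spray can, 60 mm across, 170 mm tall, standing behind the hook's back. Origin at its underside. Leave alone.
- grease: Bystander: grey grease jar, 70 mm across, 70 mm tall, near the hook's nose. Origin at its underside. Leave alone.
- sprocket: Bystander: dark steel kart sprocket, 112 mm across, 22 mm tall, lying flat near the tray's rear. Origin at its underside. Leave alone.
Mind the look-alikes: they are no part of the job. Leave any green look-alike of the tray alone. Leave any purple look-alike of the hook alone.

How it is judged:
On the way, in this order (a step that is already met when the one before it is completed fails the run):
1. the eye's front bar is inside the hook, clear of the gate, and the gate has shut behind it (y of eye in the frame of hook between -0.03 and 0.036 m and x of eye in the frame of hook between 0.02 and 0.056 m and value of joint gate below 0.12 rad), for 0.1 s.
2. the tray is drawn back until the eye pulls on the shut gate with more than 3 N (y of eye in the frame of hook between -0.03 and 0.036 m and x of eye in the frame of hook between 0.003 and 0.014 m and value of joint gate below 0.12 rad and contact force between tray and hook above 3 N), for 0.05 s.
At the end, for the whole second after the job is handed in: The eye's front bar is inside the hook, 3 to 18 mm inward of the gate line, at most 30 mm to the hinge side and 36 mm to the nose side of the entry line; gate shut (under 0.12 rad); tray flat and still on the bench (raised under 6 mm, tilted under 0.05 rad) (y of eye in the frame of hook between -0.03 and 0.036 m and x of eye in the frame of hook between 0.003 and 0.018 m and value of joint gate below 0.12 rad and height (world z) of tray below 0.006 m and angle between tray's own z axis and vertical below 0.05 rad and linear speed of tray below 0.01 m/s); the robot touches nothing.
It fails at once if the tray is lifted (by more than 15 mm) or tipped (by more than 0.2 rad) (height (world z) of tray above 0.015 m or angle between tray's own z axis and vertical above 0.2 rad).
It fails at once if the hook is rammed: the tray or the robot presses on it with more than 40 N (contact force between any of tray, the arm, the fingers and hook above 40 N).
It fails at once if a bystander is moved by more than 30 mm (distance of any of spray, grease, sprocket from where it was at the start of the episode above 0.03 m).
It also fails if it takes over 72 s, if anything falls off the work surface, if the arm or the gripper's body presses on something with over 40 N, if the wrist force passes 120 N, or if a joint passes its speed limit or range.

## Working session

There is one attempt and no reset: what is moved stays moved. The work goes in short steps, Python scripts to look and compute and a shell command to move; the robot and the scene stay as the last step left them, time stands still between calls to the robot, and variables do not carry over. Pictures are saved under pics/ and viewed, at most 10 in all, crops included, and the job is handed in when it is done.

```bash
mkdir -p pics; ls; python3 - <<'E'
from workcell import r, viewer
import cv2,numpy as np
for n in("top","side"):
    p,d=viewer.snapshot(n); cv2.imwrite(f"pics/{n}0.png",cv2.cvtColor(p,cv2.COLOR_RGB2BGR)); np.save(f"pics/{n}0.npy",d)
    print(viewer.calibration(n))
print(r.observe())
E
```

```text
pics
{'K': array([[358.9014103 ,   0.        , 253.02113784],
       [  0.        , 358.9014103 , 189.6521716 ],
       [  0.        ,   0.        ,   1.        ]]), 'k1': -0.0023924709485258545, 'position': array([0.379217  , 0.07755611, 1.1023141 ]), 'attitude': array([ 0.71343164, -0.69800897,  0.0451442 , -0.04196158])}
{'K': array([[442.37882809,   0.        , 256.13870031],
       [  0.        , 442.37882809, 188.36998445],
       [  0.        ,   0.        ,   1.        ]]), 'k1': -0.12220925759069583, 'position': array([ 0.25221552, -1.10241372,  0.74400126]), 'attitude': array([ 0.86268817, -0.07554234,  0.05108845, -0.49744593])}
{'clock': 0.1, 'joint_pos': array([ 1.06450974e+00,  4.94124161e-01,  1.34603071e+00, -1.34039231e-05,
        1.30255345e+00, -9.54875752e-02]), 'joint_vel': array([ 0.00109371,  0.00014788, -0.00346028, -0.000966  , -0.00309501,
       -0.00122814]), 'effort': array([ 1.92197176e-04, -8.83595252e+01, -3.84557426e+01, -1.96010615e-04,
        5.47298288e-03,  1.27381586e-04]), 'tcp_pos': array([0.24942606, 0.57272145, 0.23077099]), 'tool_rot': array([ 2.03956512e-01,  9.78979790e-01, -5.34688464e-04, -1.59153137e-04]), 'ft_force': array([ 0.48712995, -0.33243963, -0.09346673]), 'wrist_torque': array([ 0.00811155, -0.026195  , -0.03517818]), 'gripper_force': 0.0, 'width': 0.9982321899766051}
```

View pics/top0.png

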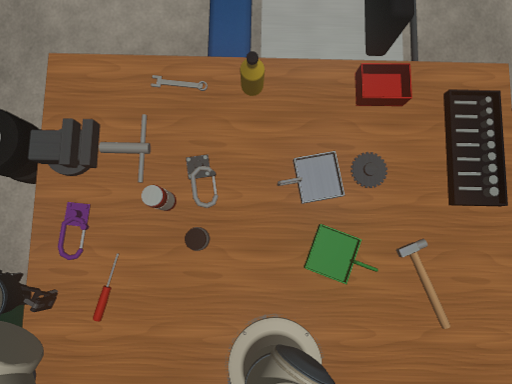

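View pics/side0.png

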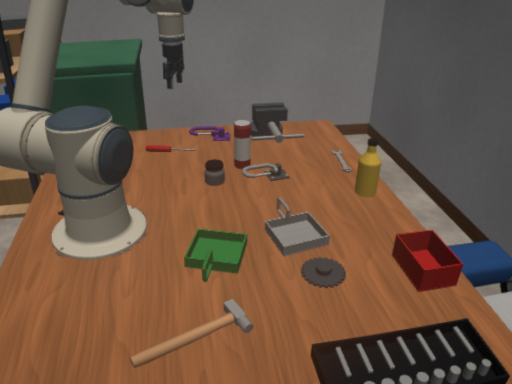

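```bash
cat > h.py <<'E'
import numpy as np,cv2
from workcell import r,viewer
from scipy.spatial.transform import Rotation as R
def cam(n):
    c=viewer.calibration(n); return c['K'],c['k1'],np.array(c['position']),R.from_quat(c['attitude']).as_matrix()
def ray(n,u,v,z):
    "world point of pixel at height z"
    K,k1,p,A=cam(n); s=cv2.undistortPoints(np.array([[[u,v]]],float),K,np.array([k1,0,0,0.]))[0,0]
    d=A@np.array([s[0],s[1],1]); return p+d*(z-p[2])/d[2]
def proj(n,P):
    K,k1,p,A=cam(n); rv=cv2.Rodrigues(A.T)[0]
    return cv2.projectPoints(np.array(P,float).reshape(-1,1,3),rv,-A.T@p,K,np.array([k1,0,0,0.]))[0][:,0]
E
python3 - <<'E'
from h import *
p=cv2.imread("pics/top0.png"); d=np.load("pics/top0.npy")
c=cv2.resize(p[140:240,130:400],None,fx=2.96,fy=2.96,interpolation=cv2.INTER_CUBIC)
a=cv2.resize(p[140:220,170:250],None,fx=5,fy=5,interpolation=cv2.INTER_CUBIC)
b=cv2.resize(p[140:220,270:350],None,fx=5,fy=5,interpolation=cv2.INTER_CUBIC)
cv2.imwrite("pics/c1.png",np.hstack([a,b]))
for n,u,v,z in [("spray",154,197,.17),("grease",197,238,.07),("sprocket",369,170,.02),("tray",321,177,.004),("hook",203,185,.04)]: print(n,ray("top",u,v,z))
m=(np.indices(d.shape)[1]>265)
# hook-ish heights
E
```

```text
spray [0.4697294  0.33229321 0.17      ]
grease [0.36487394 0.23083766 0.07      ]
sprocket [ 0.58195565 -0.28009682  0.02      ]
tray [ 0.55954331 -0.13582665  0.004     ]
hook [0.52154813 0.2237677  0.04      ]
```

View pics/c1.png

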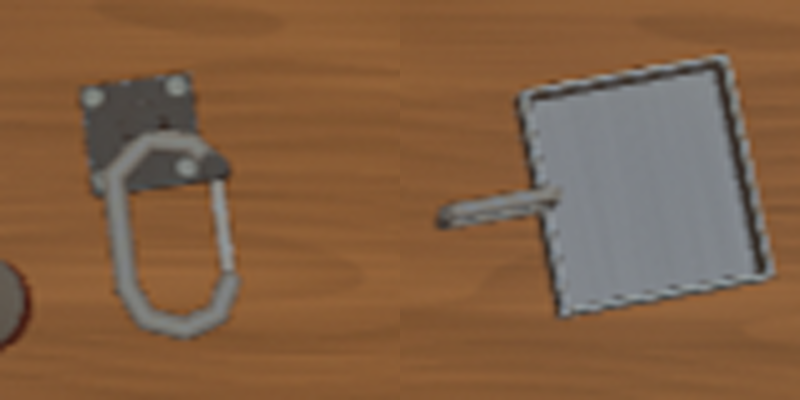

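```bash
cat >> h.py <<'E'
from scipy.optimize import least_squares
def fit(n,px,M,x0):
    M=np.array(M,float)/1000; px=np.array(px,float)
    def W(q): return M@R.from_euler('z',q[2]).as_matrix().T+[q[0],q[1],0]
    f=least_squares(lambda q:(proj(n,W(q))-px).ravel(),x0,x_scale=[.01,.01,.1])
    return f.x,f.fun.reshape(-1,2)
E
python3 - <<'E'
from h import *
cr=lambda P,u0,v0:(np.array(P,float)+.5)/5-.5+[u0,v0]
h,e=fit("top",cr([(82,90),(190,73),(97,195),(216,168),(232,278),(222,222)],170,140),[(80,-120,6),(10,-120,6),(80,-50,6),(0,-51,38),(0,18,38),(0,-16,38)],[.5,.2,1.6])
print(h,e.round(1).tolist())
t,e=fit("top",cr([(120,93),(327,57),(373,273),(163,316),(44,215)],270,140),[(65,-70,32),(-65,-70,32),(-65,70,32),(65,70,32),(125,0,63)],[.56,-.13,1.6])
print(t,e.round(1).tolist())
# depth check of heights
d=np.load("pics/top0.npy");K,k1,p,A=cam("top")
for u,v in [(202,204),(320,177),(279,183),(197,238),(154,196),(369,170)]:
    z=d[v,u]; s=cv2.undistortPoints(np.array([[[u,v]]],float),K,np.array([k1,0,0,0.]))[0,0]; print(u,v,(p+A@np.array([s[0]*z,s[1]*z,z])).round(4))
def T(q): return R.from_euler('z',q[2]).as_matrix()
ew=T(t)@[.125,0,.038]+[t[0],t[1],0]
print("eye in hook",T(h).T@(ew-[h[0],h[1],0]), "rel yaw",t[2]-h[2])
for n,P in [("spray",(.47,.332,0)),("grease",(.365,.231,0))]: print(n,T(h).T@(np.array(P)-[h[0],h[1],0]))
E
```

```text
[0.50845922 0.18673112 1.744765  ] [[-0.5, -0.6], [0.2, -0.5], [-0.6, 0.4], [0.2, -0.2], [0.2, 0.4], [0.6, 0.5]]
[ 0.55657242 -0.12323125  1.7758062 ] [[-0.6, -0.3], [-0.2, -0.7], [0.4, 1.0], [-0.0, 0.2], [0.4, -0.2]]
202 204 [0.4642 0.2238 0.045 ]
320 177 [ 0.5593 -0.1325  0.0052]
279 183 [ 0.5302 -0.0018  0.057 ]
197 238 [0.3649 0.2306 0.0717]
154 196 [0.4726 0.3332 0.1671]
369 170 [ 0.5816 -0.2795  0.0219]
eye in hook [-0.18867191  0.01014472  0.038     ] rel yaw 0.03104119898935509
spray [0.14973313 0.01273375 0.        ]
grease [0.06843238 0.13363117 0.        ]
```

Candidates: tray is grey at (321,177), with a green look-alike at (333,253). The hook is grey at (203,182), with a purple look-alike at (73,232). The crop confirms the grey pair: tray with its eye pointing left, gate on the hook's right side, hinge at (214,174) and nose at (216,195). I'll grip the tray's rear wall.

```bash
python3 -m inch '[-4.2,-4.0,0,0,0,0,-4.2,-4.0,0,0,0,0,-4.2,-4.0,0,0,0,0,-4.2,-4.0,0,0,0,0,-4.2,-4.0,0,0,0,0,-4.2,-4.0,0,0,0,0,-4.2,-4.0,0,0,0,0,-4.2,-4.0,0,0,0,0]' 2.6 30
python3 -m inch '[-4.2,-4.0,0,0,0,0,-4.2,-4.0,0,0,0,0,-4.2,-4.0,0,0,0,0,-4.2,-4.0,0,0,0,0,-4.2,-4.0,0,0,0,0,-4.2,-4.0,0,0,0,0,0,0,4,0,0,-0.155,0,0,4,0,0,-0.155]'
python3 -m inch '[0,0,0,0,0,-0.155,0,0,0,0,0,-0.149,0,0,0,0,0,0,0,0,0,0,0,0]'
cat >> h.py <<'E'
def rows(target,yaw_y):
    "shift in tool axes (cm) and turn about tool z to bring TCP to target with tool y at yaw_y"
    s=r.observe(); T=R.from_quat(s['tool_rot']); M=T.as_matrix()
    c=np.arctan2(M[1,1],M[0,1]); dw=(yaw_y-c+np.pi)%(2*np.pi)-np.pi
    print("clock",s['clock'],"tcp",s['tcp_pos'].round(4),"tooly",round(c,4),"tilt",M[:,2].round(4),"F",s['ft_force'].round(2),"j",s['joint_pos'].round(2))
    print("shift cm",((np.array(target)-s['tcp_pos'])@M*100).round(2),"turn z",round(-dw,4))
E
python3 -c "
from h import *
rows([.5694,-.1849,.07],1.776)"
```

```text
clock: 1.1
tcp_pos: [0.4302, 0.1436, 0.2313]
tool_rot: [0.204, 0.979, 0.0, 0.0]
ft_force: [1.4, 0.4, -0.4]
width: 0.307
gripper_force: 0.0
clock: 2.1
tcp_pos: [0.5651, -0.176, 0.1501]
tool_rot: [0.048, 0.999, -0.0, 0.0]
ft_force: [1.4, 0.4, -0.3]
width: 0.306
gripper_force: 0.0
clock: 2.6
tcp_pos: [0.565, -0.1752, 0.1513]
tool_rot: [-0.1, 0.995, 0.0, -0.0]
ft_force: [-0.3, -0.1, -0.4]
width: 0.31
gripper_force: 0.0
clock 2.6 tcp [ 0.565  -0.1752  0.1513] tooly 1.7704 tilt [-1.e-04  1.e-04 -1.e+00] F [-0.29 -0.12 -0.4 ] j [-0.4   0.53  1.52  0.    1.08 -2.17]
shift cm [-0.24 -1.04  8.13] turn z -0.0056
```

```bash
python3 -m inch '[-0.24,-1.04,3,0,0,-0.006,0,0,4,0,0,0,0,0,3,0,0,0,0,0,0,0,0,0]'
python3 - <<'E'
from h import *
rows([.5694,-.1849,.01],1.776)
p,d=viewer.snapshot("side"); q=p[190:290,240:370,::-1]
cv2.imwrite("pics/s1.png",cv2.resize(q,None,fx=5,fy=5,interpolation=cv2.INTER_CUBIC))
E
```

```text
clock: 3.1
tcp_pos: [0.5682, -0.1844, 0.0496]
tool_rot: [-0.103, 0.995, 0.001, -0.002]
ft_force: [0.9, -0.3, 0.3]
width: 0.305
gripper_force: 0.0
clock 3.1 tcp [ 0.5682 -0.1844  0.0496] tooly 1.7779 tilt [-0.0035  0.0015 -1.    ] F [ 0.87 -0.34  0.33] j [-0.41  0.68  1.58 -0.    0.88 -2.19]
shift cm [-0.12 -0.08  3.96] turn z 0.0019
```

View pics/s1.png

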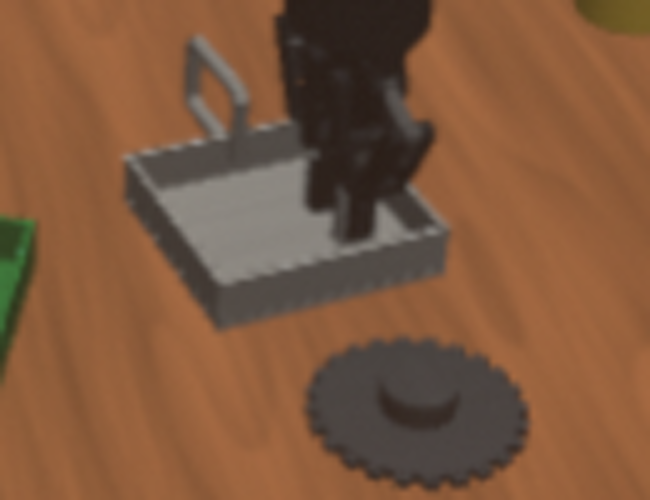

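```bash
python3 - <<'E'
from h import *
cr=lambda P:(np.array(P,float)+.5)/5-.5+[240,190]
t,e=fit("side",cr([(220,290),(447,234),(126,158),(220,328),(195,40),(244,165)]),[(-65,70,32),(-65,-70,32),(65,70,32),(-65,70,0),(125,0,65),(65,0,32)],[.556,-.123,1.776])
print(t,e.round(1).tolist())
print(((proj("side",[r.observe()['tcp_pos']])-[240,190])*5))
E
```

```text
[ 0.5554885  -0.13344237  1.75983923] [[-0.0, 0.6], [1.3, 0.7], [-0.0, 0.7], [-0.6, 2.6], [0.6, -0.2], [-1.3, -5.4]]
[[336.02285277 219.73965453]]
```

```bash
python3 - <<'E'
from h import *
cr=lambda P:(np.array(P,float)+.5)/5-.5+[240,190]
t,e=fit("side",cr([(220,286),(447,234),(126,158),(220,328),(195,38),(444,274),(126,195)]),[(-65,70,32),(-65,-70,32),(65,70,32),(-65,70,0),(125,0,65),(-65,-70,0),(65,70,0)],[.556,-.123,1.776])
print(t,e.round(1).tolist())
w=np.array([t[0],t[1]])-.063*np.array([np.cos(t[2]),np.sin(t[2])]); print(w)
E
```

```text
[ 0.55652586 -0.12635565  1.76407932] [[-0.1, -0.2], [0.9, -1.0], [-0.2, -0.6], [-0.7, 0.9], [0.2, -1.0], [0.4, 0.4], [-0.5, 1.1]]
[ 0.56862702 -0.18818252]
```

```bash
python3 -m inch '[0,-0.2,1.5,0,0,0.005,0,0,1.3,0,0,0,0,0,1.0,0,0,0,0,0,0,0,0,0]'
python3 -m inch '[0,0,0,0,0,0,0,0,0,0,0,0,0,0,0,0,0,0,0,0,0,0,0,0]' 0 40
python3 -c "
from h import *
rows([.5694,-.1849,.01],1.745)"
```

```text
clock: 3.65
tcp_pos: [0.5694, -0.1866, 0.0125]
tool_rot: [-0.102, 0.995, 0.0, -0.001]
ft_force: [-0.6, 0.4, -0.6]
width: 0.308
gripper_force: 0.0
clock: 4.15
tcp_pos: [0.5701, -0.1869, 0.0136]
tool_rot: [-0.102, 0.995, -0.0, 0.0]
ft_force: [0.5, 1.3, 5.3]
width: 0.038
gripper_force: 41.4
clock 4.15 tcp [ 0.5701 -0.1869  0.0136] tooly 1.775 tilt [ 6.e-04 -2.e-04 -1.e+00] F [0.5  1.29 5.31] j [-0.42  0.73  1.6   0.    0.81 -2.19]
shift cm [0.03 0.21 0.36] turn z 0.03
```

```bash
python3 - <<'E'
from h import *
h=np.array([.5085,.1867]);a=1.745
c,s=np.cos(a),np.sin(a)
t=h+np.array([[c,-s],[s,c]])@[-.233,-.001]
print(t); rows([*t,.0136],a)
E
```

```text
[ 0.54986934 -0.04260019]
clock 4.15 tcp [ 0.5701 -0.1869  0.0136] tooly 1.775 tilt [ 6.e-04 -2.e-04 -1.e+00] F [0.5  1.29 5.31] j [-0.42  0.73  1.6   0.    0.81 -2.19]
shift cm [-0.94 14.54  0.  ] turn z 0.03
```

```bash
python3 -m inch '[0,0.5,0,0,0,0.01,-0.1,1,0,0,0,0.01,-0.1,1,0,0,0,0.01,-0.1,1,0,0,0,0,0,1,0,0,0,0,0,1,0,0,0,0,0,1,0,0,0,0,0,1,0,0,0,0]'
python3 -m inch '[0,1,0,0,0,0,0,1,0,0,0,0,0,1,0,0,0,0,0,1,0,0,0,0,0,1,0,0,0,0,0,1,0,0,0,0,0,1,0,0,0,0,0,0,0,0,0,0]'
python3 - <<'E'
from h import *
rows([ 0.5499,-.0426,.0136],1.745)
p,d=viewer.snapshot("top"); cv2.imwrite("pics/top2full.png",p[...,::-1])
cv2.imwrite("pics/t2.png",cv2.resize(p[145:215,180:310,::-1],None,fx=6,fy=6,interpolation=cv2.INTER_CUBIC))
E
```

```text
clock: 5.15
tcp_pos: [0.5601, -0.1129, 0.0136]
tool_rot: [-0.087, 0.996, -0.001, 0.001]
ft_force: [1.0, -6.4, 3.2]
width: 0.037
gripper_force: 41.1
clock: 6.15
tcp_pos: [0.5476, -0.0429, 0.0136]
tool_rot: [-0.087, 0.996, 0.0, 0.001]
ft_force: [2.2, 7.7, 7.0]
width: 0.03
gripper_force: 41.8
clock 6.15 tcp [ 0.5476 -0.0429  0.0136] tooly 1.7451 tilt [ 1.e-03  3.e-04 -1.e+00] F [2.19 7.73 6.97] j [-0.19  0.69  1.73  0.    0.72 -1.93]
shift cm [-0.23 -0.01  0.  ] turn z 0.0001
```

View pics/t2.png

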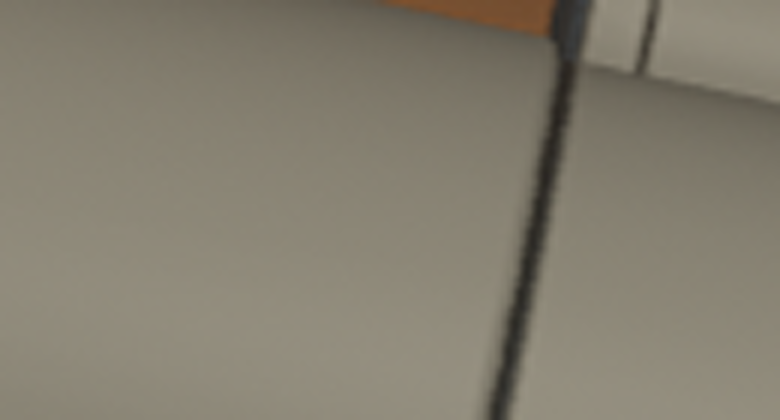

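The arm blocks the top view, so I'll use the side camera.

```bash
python3 - <<'E'
from h import *
p,d=viewer.snapshot("side"); cv2.imwrite("pics/s2full.png",p[...,::-1])
cv2.imwrite("pics/s2.png",cv2.resize(p[145:255,215:335,::-1],None,fx=5,fy=5,interpolation=cv2.INTER_CUBIC))
E
```

```text
(no output)
```

View pics/s2.png

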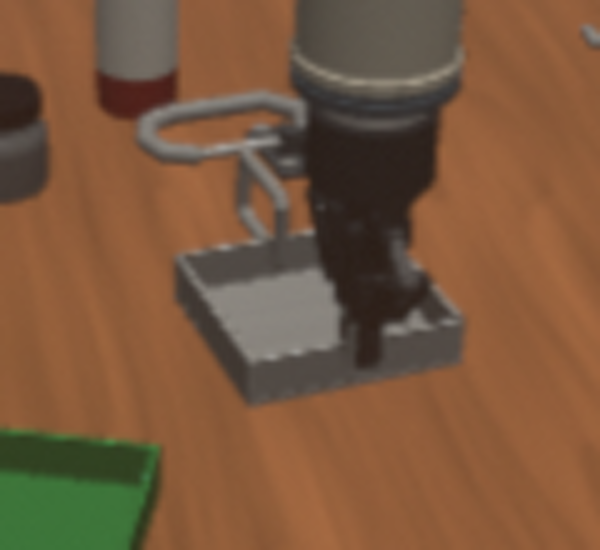

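```bash
python3 - <<'E'
from h import *
cr=lambda P:(np.array(P,float)+.5)/5-.5+[215,145]
t,e=fit("side",cr([(250,360),(462,322),(178,258),(252,402),(460,358),(180,298),(244,146),(243,209)]),[(-65,70,32),(-65,-70,32),(65,70,32),(-65,70,0),(-65,-70,0),(65,70,0),(125,0,64),(125,0,14)],[.53,.02,1.745])
print(t,e.round(1).tolist())
h=[.5085,.1867,1.745]
W=lambda q,M:np.array(M,float)/1000@R.from_euler('z',q[2]).as_matrix().T+[q[0],q[1],0]
tw=W(t,[(125,0,38)]); print("eye in hook",(R.from_euler('z',h[2]).as_matrix().T@(tw[0]-[h[0],h[1],0])).round(4))
g=W(t,[(-63,0,0)]); print("rear wall mid",g)
M=[(0,18,38),(0,13,38),(0,-20,38),(0,-51,38),(61,0,38),(61,-30,38),(30,42,38),(40,-85,44),(10,-50,6),(80,-50,6),(80,-120,6),(10,-120,6)]
px=proj("side",W(h,M))
def ov(f,u0,v0,w,hh,k,pts):
    p=cv2.resize(cv2.imread(f)[v0:v0+hh,u0:u0+w],None,fx=k,fy=k,interpolation=cv2.INTER_CUBIC)
    for x in pts: cv2.circle(p,tuple(int(round(v)) for v in ((x-[u0,v0]+.5)*k-.5)),2,(0,0,255),-1)
    return p
a=ov("pics/side0.png",236,155,60,34,8,px)
b=ov("pics/s2full.png",236,155,60,34,8,proj("side",W(t,[(125,0,z) for z in range(16,62,4)])))
o=np.vstack([a,b]); cv2.imwrite("pics/ov.png",o); print(o.shape)
E
```

```text
[0.53725921 0.02003041 1.74547238] [[0.1, 0.0], [1.1, -1.0], [-0.6, -1.3], [-0.6, 0.7], [0.7, 0.7], [-1.1, -0.6], [0.2, 0.2], [0.1, 0.9]]
eye in hook [-0.0441  0.0006  0.038 ]
rear wall mid [[ 0.54820793 -0.04201091  0.        ]]
(544, 480, 3)
```

View pics/ov.png

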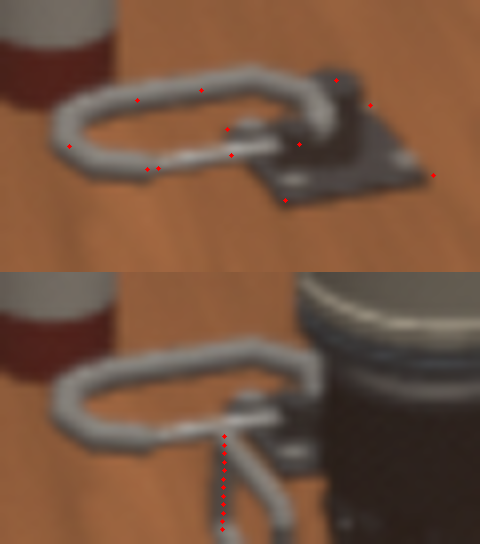

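```bash
python3 -m inch '[-0.2,0.4,0,0,0,0,0,0.6,0,0,0,0,0,0.6,0,0,0,0,0,0.6,0,0,0,0,0,0.6,0,0,0,0,0,0.6,0,0,0,0,0,0.6,0,0,0,0,0,0.4,0,0,0,0]'
python3 -m inch '[0,0.4,0,0,0,0,0,0.4,0,0,0,0,0,0.4,0,0,0,0,0,0.4,0,0,0,0,0,0.4,0,0,0,0,0,0.4,0,0,0,0,0,0.4,0,0,0,0,0,0,0,0,0,0]'
python3 - <<'E'
from h import *
s=r.observe(); print(R.from_euler('z',1.745).as_matrix().T@(s['tcp_pos']-[.5085,.1867,0])+[.188,0,0])
p,d=viewer.snapshot("side"); cv2.imwrite("pics/s3.png",cv2.resize(p[155:205,236:306,::-1],None,fx=8,fy=8,interpolation=cv2.INTER_CUBIC))
E
```

```text
clock: 7.25
tcp_pos: [0.5424, -0.0006, 0.0136]
tool_rot: [-0.087, 0.996, -0.001, 0.001]
ft_force: [1.8, -10.2, 4.2]
width: 0.036
gripper_force: 41.4
clock: 8.25
tcp_pos: [0.5376, 0.0272, 0.0136]
tool_rot: [-0.087, 0.996, -0.0, 0.001]
ft_force: [2.7, -3.5, 5.3]
width: 0.035
gripper_force: 41.4
[ 0.02591076 -0.00103349  0.01363862]
```

View pics/s3.png

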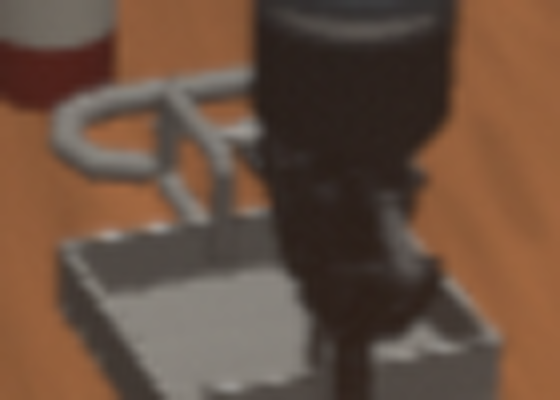

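The front leg, at about (170,130) in the crop, is past the nose inside the hook, and the gate is swung inward. I'll continue gently.

```bash
python3 -m inch '[0,0.3,0,0,0,0,0,0.3,0,0,0,0,0,0.3,0,0,0,0,0,0.3,0,0,0,0,0,0,0,0,0,0]'
python3 -m inch '[0,0.2,0,0,0,0,0,0.2,0,0,0,0,0,0.1,0,0,0,0,0,0,0,0,0,0]'
python3 - <<'E'
from h import *
s=r.observe(); print(R.from_euler('z',1.745).as_matrix().T@(s['tcp_pos']-[.5085,.1867,0])+[.188,0,0])
p,d=viewer.snapshot("side"); cv2.imwrite("pics/s4.png",cv2.resize(p[155:205,236:306,::-1],None,fx=8,fy=8,interpolation=cv2.INTER_CUBIC))
E
```

```text
clock: 8.93
tcp_pos: [0.5354, 0.039, 0.0136]
tool_rot: [-0.087, 0.996, -0.0, 0.001]
ft_force: [1.6, -5.4, 5.2]
width: 0.035
gripper_force: 41.6
clock: 9.43
tcp_pos: [0.5343, 0.0438, 0.0136]
tool_rot: [-0.087, 0.996, -0.0, 0.0]
ft_force: [1.5, -6.6, 7.5]
width: 0.035
gripper_force: 42.4
[ 0.04277251 -0.00064349  0.0136408 ]
```

View pics/s4.png

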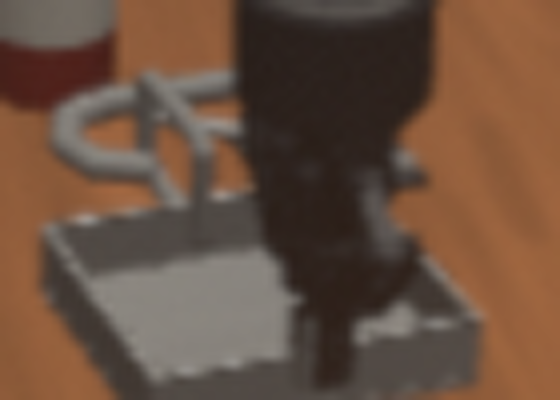

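The gate, at about (228,128), is still open. I'll push on in millimetre steps.

```bash
for i in 1; do python3 -m inch '[0,0.15,0,0,0,0,0,0,0,0,0,0,0,0,0,0,0,0]'; done
python3 -m inch '[0,0.15,0,0,0,0,0,0,0,0,0,0,0,0,0,0,0,0]'
python3 - <<'E'
from h import *
s=r.observe(); print(R.from_euler('z',1.745).as_matrix().T@(s['tcp_pos']-[.5085,.1867,0])+[.188,0,0])
a=cv2.imread("pics/s2full.png"); p,d=viewer.snapshot("side"); p=p[...,::-1]
cv2.imwrite("pics/s5.png",cv2.resize(p[155:205,236:306],None,fx=8,fy=8,interpolation=cv2.INTER_CUBIC))
E
```

```text
clock: 9.85
tcp_pos: [0.5338, 0.0454, 0.0136]
tool_rot: [-0.087, 0.996, -0.0, 0.0]
ft_force: [-0.9, -4.9, 8.6]
width: 0.034
gripper_force: 43.0
clock: 10.22
tcp_pos: [0.5335, 0.0468, 0.0136]
tool_rot: [-0.087, 0.996, -0.0, 0.0]
ft_force: [-1.8, -7.0, 9.1]
width: 0.031
gripper_force: 42.2
[ 0.04585791 -0.00034993  0.01361936]
```

View pics/s5.png

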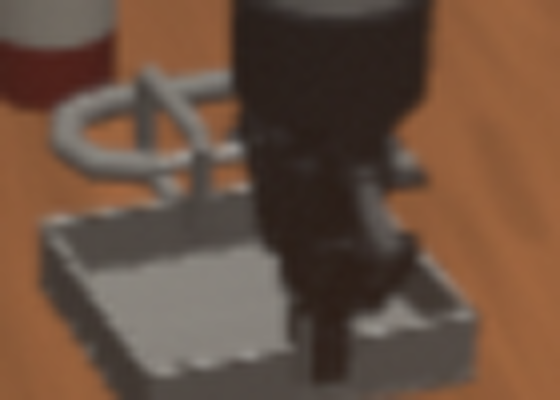

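The gate has shut behind the leg, seen as a continuous bar from (165,162) to (240,150) meeting the nose. I'll draw back now.

```bash
python3 -m inch '[0,-0.4,0,0,0,0,0,-0.4,0,0,0,0,0,-0.4,0,0,0,0,0,-0.4,0,0,0,0,0,-0.4,0,0,0,0,0,-0.4,0,0,0,0,0,-0.4,0,0,0,0,0,-0.2,0,0,0,0]'
python3 -m inch '[0,-0.1,0,0,0,0,0,-0.1,0,0,0,0,0,-0.1,0,0,0,0]'
for i in 1; do python3 -m inch '[0,-0.1,0,0,0,0,0,0,0,0,0,0]'; done
python3 - <<'E'
from h import *
s=r.observe(); print(R.from_euler('z',1.745).as_matrix().T@(s['tcp_pos']-[.5085,.1867,0])+[.188,0,0])
E
```

```text
clock: 11.28
tcp_pos: [0.5382, 0.0185, 0.0136]
tool_rot: [-0.087, 0.996, 0.001, -0.0]
ft_force: [-1.4, 12.2, 11.3]
width: 0.038
gripper_force: 42.4
clock: 11.65
tcp_pos: [0.5387, 0.0157, 0.0136]
tool_rot: [-0.087, 0.996, 0.001, -0.0]
ft_force: [-0.8, 11.5, 11.4]
width: 0.038
gripper_force: 42.4
clock: 11.9
tcp_pos: [0.5389, 0.0147, 0.0136]
tool_rot: [-0.087, 0.996, 0.001, -0.0]
ft_force: [-2.6, 10.6, 11.6]
width: 0.035
gripper_force: 42.3
[ 0.01328634 -0.00011565  0.01360492]
```

```bash
python3 -m inch '[0,-0.1,0,0,0,0,0,-0.1,0,0,0,0,0,0,0,0,0,0]'
python3 -m inch '[0,-0.1,0,0,0,0,0,0,0,0,0,0]'
python3 -m inch '[0,-0.1,0,0,0,0,0,0,0,0,0,0]'
```

```text
clock: 12.28
tcp_pos: [0.5392, 0.0127, 0.0136]
tool_rot: [-0.087, 0.996, 0.001, -0.0]
ft_force: [-2.5, 11.0, 11.5]
width: 0.035
gripper_force: 42.3
clock: 12.52
tcp_pos: [0.5393, 0.012, 0.0136]
tool_rot: [-0.087, 0.996, 0.001, -0.0]
ft_force: [-2.7, 14.5, 11.7]
width: 0.034
gripper_force: 42.4
clock: 12.78
tcp_pos: [0.5393, 0.0116, 0.0136]
tool_rot: [-0.087, 0.996, 0.001, -0.0]
ft_force: [-2.0, 21.4, 13.7]
width: 0.039
gripper_force: 42.7
```

Contact: the force rose about 10 N above friction and the TCP stalled at eye x of about 10 mm. Now release and lift off.

```bash
python3 -m inch '[0,0,0,0,0,0,0,0,0,0,0,0]'
python3 -m inch '[0,0,0,0,0,0,0,0,0,0,0,0,0,0,0,0,0,0,0,0,0,0,0,0]' 2.6
python3 -m inch '[0,0,-0.5,0,0,0,0,0,-1,0,0,0,0,0,-1.5,0,0,0,0,0,-3,0,0,0,0,0,-4,0,0,0,0,0,-5,0,0,0,0,-3,-3,0,0,0,0,-6,0,0,0,0]'
python3 -m inch '[0,-6,0,0,0,0,0,-6,0,0,0,0,0,-6,0,0,0,0,0,-6,0,0,0,0,0,-6,0,0,0,0,0,-6,0,0,0,0,0,0,0,0,0,0]'
python3 - <<'E'
from h import *
p,d=viewer.snapshot("top"); cv2.imwrite("pics/end.png",p[...,::-1]); p0=cv2.imread("pics/top0.png")
g=cv2.cvtColor(p,cv2.COLOR_RGB2GRAY)
# tray pixels: predicted corners & leg for eye at hook x=9, vs refined corners
h=[.5085,.1867,1.745]; c,s=np.cos(h[2]),np.sin(h[2])
for nm,(a,b,w,e) in {"grease":(180,222,34,34),"spray":(138,180,40,34),"sprocket":(345,145,50,50),"gate":(208,172,14,26)}.items():
    print(nm,"diff",np.abs(p[b:b+e,a:a+w,::-1].astype(int)-p0[b:b+e,a:a+w]).mean().round(2))
hsv=cv2.cvtColor(p,cv2.COLOR_RGB2HSV); m=((hsv[...,1]<60)&(hsv[...,2]>60)).astype(np.uint8); m[:,:218]=0;m[:,330:]=0;m[:135]=0;m[230:]=0
n,l,st,ce=cv2.connectedComponentsWithStats(m); k=1+st[1:,4].argmax(); print(st[k])
box=cv2.boxPoints(cv2.minAreaRect(cv2.findContours((cv2.morphologyEx((l==k).astype(np.uint8),cv2.MORPH_OPEN,np.ones((9,9),np.uint8))),0,2)[0][0])); W=np.array([ray("top",*q,.032) for q in box])
t=W.mean(0)[:2]; print("box",W.round(4).tolist(),"centre in hook",np.array([[c,s],[-s,c]])@(t-h[:2]), "expect -0.116,0")
print(r.observe()['tcp_pos'])
E
```

```text
clock: 13.02
tcp_pos: [0.5393, 0.0115, 0.0136]
tool_rot: [-0.087, 0.996, 0.001, -0.0]
ft_force: [-2.9, 21.3, 12.9]
width: 0.037
gripper_force: 42.7
clock: 13.52
tcp_pos: [0.5399, 0.0098, 0.0132]
tool_rot: [-0.087, 0.996, -0.0, -0.0]
ft_force: [0.1, 0.8, -1.3]
width: 0.308
gripper_force: 0.0
clock: 14.52
tcp_pos: [0.5567, -0.0785, 0.1973]
tool_rot: [-0.088, 0.996, -0.001, 0.003]
ft_force: [1.0, -0.9, 0.0]
width: 0.307
gripper_force: 0.0
clock: 15.4
tcp_pos: [0.6173, -0.4374, 0.1937]
tool_rot: [-0.085, 0.996, -0.001, 0.0]
ft_force: [-1.0, 1.0, -0.5]
width: 0.302
gripper_force: 0.0
grease diff 0.71
spray diff 0.72
sprocket diff 47.23
gate diff 5.83
[ 218  159   61   52 2066]
box [[0.5784, 0.1496, 0.032], [0.6017, 0.0198, 0.032], [0.4695, -0.0023, 0.032], [0.4469, 0.1257, 0.032]] centre in hook [-0.11451384  0.00427148] expect -0.116,0
[ 0.61732626 -0.43496968  0.19374505]
```

```bash
python3 -c "
from workcell import r
print(r.hand_in())"
```

```text
the job is handed in; nothing more can be done
None
```

The tray's eye is inside the hook, the gate snapped shut behind it, and I drew the tray back onto the gate with about 10 N and left it there with the robot clear; I handed in at about 15 s, and no verdict came back.

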